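# Find the unlatched service flap

### The job

One of the four identical flaps in the top of the bench test rig has been left unlatched: press the half of each flap nearest the robot until you find the one that rocks, then push its raised far edge over towards the robot so that the flap stands upright, and leave it open like that. Do not press the rig's push button, and leave the parts lying around where they are.

Things in the scene. Friction and masses are not known exactly. Their poses are not given: they have to be found in the camera images.
- rig: bench test rig, a fixed grey steel housing 200 (x) x 600 (y) x 100 mm high; origin at the centre of its underside, x away from the robot, y left, z up. Four identical aluminium flaps lie flush in its flat top in a row, at x = 0, y = +157.5, +52.5, -52.5, -157.5 mm. Exactly one is unlatched, a different one each time; nothing shows which. The deck goes on 48 mm before and behind the flaps.
- flap_a (a joint): tilt of the leftmost (next to the push button) flap, rad: 0 shut; grows as its near half goes down and its far half rises; stop at 1.48 (upright). 100 (x) x 80 (y) x 6 mm, on a level pin along rig y through its middle, 3 mm below the deck top. If unlatched, 1 to 3 N on the near half tips it and it stays as left; if latched, it gives only 1 to 2 mm.
- press_a (a point): centre of the thin black pad (24 x 36 mm) on top of the near half of flap a, 30 mm from its pin towards the robot; axes as the rig's while shut, turning with the flap. The housing is hollow for 70 mm below. The far half of a flap cannot be pressed down, latched or not.
- edge_a (a point): middle of the far edge (rounded, radius 3 mm) of flap a, on its top face, 50 mm from the pin away from the robot; it rises and comes back towards the robot as the flap opens. The metal is smooth, so the raised edge slides up along a finger that pushes it
- flap_b (a joint): tilt of the second from the left flap, rad: 0 shut; grows as its near half goes down and its far half rises; stop at 1.48 (upright). 100 (x) x 80 (y) x 6 mm, on a level pin along rig y through its middle, 3 mm below the deck top. If unlatched, 1 to 3 N on the near half tips it and it stays as left; if latched, it gives only 1 to 2 mm.
- press_b (a point): centre of the thin black pad (24 x 36 mm) on top of the near half of flap b, 30 mm from its pin towards the robot; axes as the rig's while shut, turning with the flap. The housing is hollow for 70 mm below. The far half of a flap cannot be pressed down, latched or not.
- edge_b (a point): middle of the far edge (rounded, radius 3 mm) of flap b, on its top face, 50 mm from the pin away from the robot; it rises and comes back towards the robot as the flap opens. The metal is smooth, so the raised edge slides up along a finger that pushes it
- flap_c (a joint): tilt of the third from the left flap, rad: 0 shut; grows as its near half goes down and its far half rises; stop at 1.48 (upright). 100 (x) x 80 (y) x 6 mm, on a level pin along rig y through its middle, 3 mm below the deck top. If unlatched, 1 to 3 N on the near half tips it and it stays as left; if latched, it gives only 1 to 2 mm.
- press_c (a point): centre of the thin black pad (24 x 36 mm) on top of the near half of flap c, 30 mm from its pin towards the robot; axes as the rig's while shut, turning with the flap. The housing is hollow for 70 mm below. The far half of a flap cannot be pressed down, latched or not.
- edge_c (a point): middle of the far edge (rounded, radius 3 mm) of flap c, on its top face, 50 mm from the pin away from the robot; it rises and comes back towards the robot as the flap opens. The metal is smooth, so the raised edge slides up along a finger that pushes it
- flap_d (a joint): tilt of the rightmost flap, rad: 0 shut; grows as its near half goes down and its far half rises; stop at 1.48 (upright). 100 (x) x 80 (y) x 6 mm, on a level pin along rig y through its middle, 3 mm below the deck top. If unlatched, 1 to 3 N on the near half tips it and it stays as left; if latched, it gives only 1 to 2 mm.
- press_d (a point): centre of the thin black pad (24 x 36 mm) on top of the near half of flap d, 30 mm from its pin towards the robot; axes as the rig's while shut, turning with the flap. The housing is hollow for 70 mm below. The far half of a flap cannot be pressed down, latched or not.
- edge_d (a point): middle of the far edge (rounded, radius 3 mm) of flap d, on its top face, 50 mm from the pin away from the robot; it rises and comes back towards the robot as the flap opens. The metal is smooth, so the raised edge slides up along a finger that pushes it
- test_button (a joint): travel of the rig's round black push button (36 mm across, on a steel base on the deck at the left end, 255 mm left of the rig's centre) in m: 0 = up, grows when pressed; not to be pressed
- solenoid: green valve solenoid on a brass body, 66 x 36 x 68 mm, standing on the table to the right of the rig; origin at the centre of its underside; to be left alone
- relief_valve: brass pressure relief valve, 32 mm across, 66 mm tall, standing on the table to the left of the rig; origin at the centre of its underside; to be left alone
- wing_nut: red nylon wing nut, about 34 mm across the wings, 18 mm tall, lying on the rig's front deck margin; origin at the centre of its underside; to be left alone
- check_valve: grey PVC check valve, 100 mm long, 48 mm across, lying on the table in front of the rig; origin under its middle; to be left alone
- coupling: brass pipe coupling, 32 mm across, 24 mm tall, standing on the right end of the rig's deck; origin at the centre of its underside; to be left alone
- seal_jar: small jar, 52 mm across, 60 mm tall, on the table in front of the rig, to the right; origin at the centre of its underside; to be left alone
- screwdriver: screwdriver lying on the table behind the rig; origin under its middle; to be left alone

How it is judged:
By the outcome, as a careful person would: the job done as asked, in the order asked, and still so for the second after the job is handed in, with the robot touching nothing.
It also fails if it takes over 51 s, if anything falls off the work surface, if the arm or the gripper's body presses on something with over 40 N, if the wrist force passes 120 N, or if a joint passes its speed limit or range.

### The arm

A 6-joint arm with a two-finger parallel gripper is mounted at the origin on the work surface. World frame = base frame: x ahead of the robot, y to its left, z up, the work surface at z = 0. Lengths are in m, angles in degrees, forces in N, time in s.
With the tool pointing down it reaches from about 0.25 to 0.775 m from the base axis. Payload 4 kg.
Tool frame: the origin (TCP) lies midway between the tips of the shut fingers; the grasp point (between the pads) lies 19 mm behind it; x points along the fingers, y is the direction in which the jaws open and shut, and the axes are right-handed (so a half turn about x gives the same grasp; the last joint's range is limited). The gripper opens to 85 mm and grips with 20 to 120 N. Pads are 22 mm wide; open, the fingers measure 114 mm over their backs; the gripper's body (76 mm by 85 mm) begins 54 mm behind the grasp point. The pads swing forward as they close: fully open they stand 13 mm farther back than shut.
Start: joints at [-82.512, 4.996, 78.535, -0, 96.463, -5.907], TCP at [0.127, -0.535, 0.231] pointing down, gripper open.
Joint ranges: [-177.83, 177.83], [-43.37, 116.18], [15.69, 146.23], [-61.86, 241.86], [9.47, 152.12], [-147.06, 147.06]. Speed limits (degrees/s): [159.86, 159.86, 180, 180, 180, 180].

### API

Orientations are given as [roll, pitch, yaw] about the fixed x, y, z axes, in that order (R = Rz(yaw) Ry(pitch) Rx(roll)).
In Python, from bench import status, vision, job gives the robot as it stands. The module is installed in compiled form; this text tells all that it offers.
- The arm moves only by the tool step_arm, never from a script. Its argument "targets" is text: rows parted by semicolons, each of 7 numbers parted by spaces: the turn, a rotation vector about the tool's x, y, z in rad, then the shift along the tool's x, y, z in cm, then the opening, from 0 (shut) to 1 (fully open). A call has 1 to 10 rows; each row shifts and turns the commanded pose from where the row before left it, along the tool's axes as they then stand; what a row does not reach is not made up. A row lasts 1/12 s, in which the tool goes at most 41.7 mm and 7.16 degrees, less where a joint would pass 70% of its speed; a pose out of reach is approached as far as the arm can. A call is refused whole if a number of a shift passes 4.17 or a number of a turn 0.125, either way. A call with a gripper value outside its range is refused whole. The fingers move at their own pace and stop on an object; "squeeze" is the grip in N (left out, the last holds). Time passes only in rows, so rows that do not move let the fingers close. It gives the time, the measured TCP pose, the force and the opening at its end, in the units of the state.
- status.get_obs(): the state, without advancing time (a new reading comes with each control period).
- vision.read_camera(name): name is "scene" or "side" or "wrist"; returns a dict with "color" (480x640x3 uint8, red, green, blue), "depth" (480x640 float32, m along the optical axis (not along the pixel's ray), 0 where there is no reading), "fovy" (degrees; the focal length in pixels is half the picture's height over the tangent of half this angle, whatever the lens; pixels are square), "cx", "cy" (the principal point, pixels), "extrinsics" (4x4, takes a point from world to camera coordinates). Camera axes: x right, y down, z forward; pixel columns grow to the right and rows downward; lengths in m; the calibration is good to about 2 mm. A picture is of the moment at which its call begins.
- job.finish_job(): hands the job in, once; it reports no verdict.
The state is a dict: "time": time; "joint_positions": joint angles; "qvel": joint speeds; "joint_torque": joint torques, N m; "tcp_pos": TCP position; "orientation": TCP orientation; "force": force on the tool from outside, world axes, zero at the start; "wrist_torque": the same for the moment, N m; "width": finger opening in m.
Only numpy, scipy, OpenCV 4.12 (cv2) and the standard library are available. Lean on these libraries where they do the work, as an engineer would, in place of code of your own. Each camera call takes 0.05 s, during which the arm holds its last target. There are 200 camera calls.

## Working session

There is one attempt and no reset: what is moved stays moved. The work goes in short steps, Python scripts to look and compute and a tool call to move; the robot and the scene stay as the last step left them, time stands still between calls to the robot, and variables do not carry over. Pictures are saved under pics/ and viewed, about 8 in all and at most 12, crops included, and the job is handed in when it is done.

Besides the shell and the picture viewer there is one more tool, called by a JSON object that holds its "op" and its "data", one argument or row to a line. step_arm: Moves the arm, as the interface text tells. Its arguments: {"type":"object","properties":{"targets":{"type":"string"},"squeeze":{"type":"number"}},"required":["targets"]}

```bash
mkdir -p pics; cat > h.py <<'E'
import numpy as np, cv2
from bench import status, vision, job
def cam(n,save=None):
    c=vision.read_camera(n)
    if save: cv2.imwrite('pics/'+save,cv2.cvtColor(c['color'],cv2.COLOR_RGB2BGR))
    c['f']=240/np.tan(np.radians(c['fovy'])/2); return c
def pts(c):
    v,u=np.mgrid[:480,:640]; d=c['depth']
    P=np.stack([(u-c['cx'])/c['f']*d,(v-c['cy'])/c['f']*d,d],-1)
    E=c['extrinsics']; return (P-E[:3,3])@E[:3,:3]
def ray(c,u,v,z):
    E=c['extrinsics'];R=E[:3,:3];o=-R.T@E[:3,3]
    d=R.T@np.array([(u-c['cx'])/c['f'],(v-c['cy'])/c['f'],1]); return o+d*(z-o[2])/d[2]
E
python3 - <<'E'
from h import *
for n in['scene','side']:
    c=cam(n,n+'1.png'); E=c['extrinsics']; print(n,c['fovy'],c['cx'],c['cy'],-E[:3,:3].T@E[:3,3])
print(status.get_obs())
E
```

```text
scene 52.71966787533091 313.99209850398813 237.98798176894545 [ 1.41311694 -0.09418641  0.95332225]
side 44.57375449826166 316.6162614060457 237.0528557570577 [ 0.45449953 -1.20411385  0.83520262]
{'time': 0.1, 'joint_positions': array([-8.25131822e+01,  5.03850280e+00,  7.86167544e+01, -8.66279201e-04,
        9.64621110e+01, -5.90841008e+00]), 'qvel': array([ 0.03488879, -0.04087735, -0.21667615,  0.06778571, -0.03603132,
        0.11796996]), 'joint_torque': array([ 2.21178780e-03, -3.53014290e+01, -3.14219570e+01, -5.56302030e-05,
        7.94699066e-03,  1.08677611e-05]), 'tcp_pos': array([ 0.12733817, -0.53460089,  0.23021563]), 'orientation': array([-95.48811489,  89.88262866,  97.90701637]), 'force': array([ 0.27735062, -1.05561575,  0.11739299]), 'wrist_torque': array([ 0.00198638, -0.0400661 ,  0.02674594]), 'width': 0.08548563364029496}
```

View pics/scene1.png

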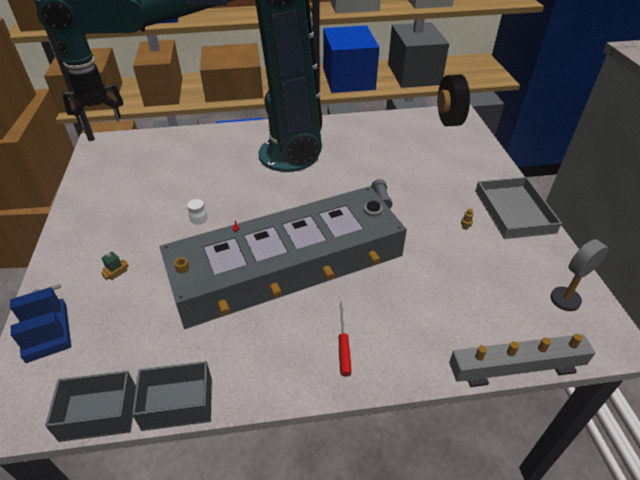

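View pics/side1.png

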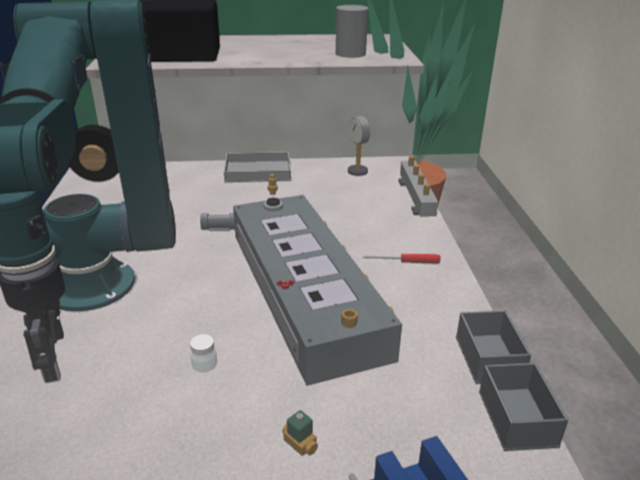

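The scene view shows the flaps a to d at about (341,221), (304,232), (265,244) and (225,256). The button is at (373,207), the wing nut at (236,227) in front of c/d, and the coupling at (181,265). In the side view the pads are at (274,226), (285,246), (298,267) and (316,296).

```bash
python3 - <<'E'
from h import *
for n,box in[('scene',(190,190,370,285)),('side',(255,205,365,315))]:
    c=cam(n); P=pts(c); x0,y0,x1,y1=box
    hsv=cv2.cvtColor(c['color'],cv2.COLOR_RGB2HSV)
    sub=np.zeros((480,640),np.uint8); sub[y0:y1,x0:x1]=1
    for nm,m in[('flap',(hsv[...,2]>150)&(hsv[...,1]<60)),('dark',hsv[...,2]<45),('red',(hsv[...,1]>150)&((hsv[...,0]<8)|(hsv[...,0]>172)))]:
        k,_,st,ce=cv2.connectedComponentsWithStats((m&(sub>0)).astype(np.uint8))
        for i in range(1,k):
            if st[i,4]>15:
                u,v=ce[i]; print(n,nm,st[i,4],ce[i].round(1),'ray',ray(c,u,v,.1).round(4),'depth',P[int(v),int(u)].round(4))
    # deck top points
    Q=P[np.abs(P[...,2]-.1)<.006]; Q=Q[(Q[:,0]>.2)&(Q[:,0]<.8)&(np.abs(Q[:,1])<.5)]
    r=cv2.minAreaRect(Q[:,:2].astype(np.float32)*1000); print(n,r,np.median(Q[:,2]))
E
```

```text
scene flap 3571 [247.2 204.3] ray [ 0.373  -0.1449  0.1   ] depth [ 0.2529 -0.1512  0.0025]
scene flap 564 [341.3 222.6] ray [0.4844 0.0977 0.1   ] depth [0.4852 0.0966 0.1028]
scene flap 609 [304.6 233.7] ray [ 0.5128 -0.0031  0.1   ] depth [ 0.5128 -0.0045  0.1027]
scene flap 659 [265.8 245.3] ray [ 0.5409 -0.1046  0.1   ] depth [ 0.5401 -0.1064  0.1006]
scene flap 713 [225.2 257.7] ray [ 0.5696 -0.2056  0.1   ] depth [ 0.5679 -0.206   0.1007]
scene flap 441 [352.4 278.8] ray [0.6812 0.0889 0.1   ] depth [0.5935 0.1096 0.001 ]
scene dark 17 [368.3 205.6] ray [0.4269 0.1826 0.1   ] depth [0.453  0.1743 0.1248]
scene dark 51 [335.2 213.3] ray [0.4455 0.088  0.1   ] depth [0.4458 0.0873 0.1015]
scene dark 55 [299. 224.] ray [ 0.4738 -0.0131  0.1   ] depth [ 0.4758 -0.0132  0.1018]
scene dark 60 [261.  235.2] ray [ 0.5024 -0.1144  0.1   ] depth [ 0.5049 -0.1167  0.1035]
scene dark 67 [221. 247.] ray [ 0.5307 -0.2159  0.1   ] depth [ 0.5333 -0.2155  0.1025]
scene red 39 [235.4 226.8] ray [ 0.4607 -0.1786  0.1   ] depth [ 0.4832 -0.1774  0.1231]
scene ((427.7505798339844, -80.72531127929688), (392.7501525878906, 601.6219482421875), 15.590202331542969) 0.10127689028158203
side flap 1887 [346.6 227.9] ray [0.6344 0.0618 0.1   ] depth [ 0.6587  0.245  -0.0033]
side flap 533 [285.  223.9] ray [0.4805 0.0923 0.1   ] depth [0.4782 0.099  0.0988]
side flap 631 [298.1 244.3] ray [ 0.5088 -0.0088  0.1   ] depth [ 0.5087 -0.0063  0.0992]
side flap 759 [312.9 267.2] ray [ 0.5371 -0.1095  0.1   ] depth [ 0.5353 -0.106   0.0983]
side flap 927 [329.7 293.4] ray [ 0.5653 -0.2106  0.1   ] depth [ 0.5641 -0.2077  0.0989]
side flap 312 [260.3 302.5] ray [ 0.4196 -0.2325  0.1   ] depth [ 0.414  -0.0953 -0.0023]
side ((429.44256591796875, -83.723388671875), (389.9773864746094, 608.8468017578125), 15.65068244934082) 0.09882435633386127
```

```bash
cat >> h.py <<'E'
from scipy.spatial.transform import Rotation as Ro
def pose():
    o=status.get_obs(); return o,np.array(o['tcp_pos']),Ro.from_euler('xyz',o['orientation'],degrees=True).as_matrix()
yw=np.radians(15.66); rx=np.array([np.cos(yw),np.sin(yw),0]); ry=np.array([-rx[1],rx[0],0])
PAD={'a':[.4440,.0855],'b':[.4722,-.0158],'c':[.5005,-.1170],'d':[.5290,-.2180]}
E
python3 - <<'E'
from h import *
o,p,R=pose(); print(R.round(3)); print('y angle',np.degrees(np.arctan2(R[1,1],R[0,1])),'want',np.degrees(np.arctan2(ry[1],ry[0])))
for k,q in PAD.items():
    print(k,((np.array(q+[.13])-p)@R*100).round(1), 'radius',np.hypot(*q).round(3),'ang',np.degrees(np.arctan2(q[1],q[0])).round(1))
    print('   ',)
E
```

```text
[[-0.     0.232 -0.973]
 [ 0.001 -0.973 -0.232]
 [-1.    -0.001 -0.   ]]
y angle -76.60224472567953 want 105.66000000000001
a [ 10.1 -53.  -45.2] radius 0.452 ang 10.9
   
b [ 10.1 -42.5 -45.6] radius 0.472 ang -1.9
   
c [ 10.1 -32.  -46. ] radius 0.514 ang -13.2
   
d [ 10.1 -21.5 -46.4] radius 0.572 ang -22.4
```

{"op": "step_arm", "data": {
  "targets": "-0.039 0 0 0 0 0 0;0 0 0 0 -1.3 -3.1 0;0 0 0 0 -1.3 -3.1 0;0 0 0 0 -1.3 -3.1 0;0 0 0 0 -1.3 -3.1 0;0 0 0 0 -1.3 -3.1 0;0 0 0 0 -1.3 -3.1 0;0 0 0 0 -1.3 -3.1 0;0 0 0 0 -1.3 -3.1 0;0 0 0 0 -1.3 -3.1 0",
  "squeeze": 20
}}

```text
time: 1.03
tcp_pos: [0.3656, -0.3459, 0.2312]
orientation: [56.9, 90.0, -107.5]
force: [0.3, -0.4, 0.3]
width: 0.0002
```

{"op": "step_arm", "data": {
  "targets": "0 0 0 1 -1.3 -3.1 0;0 0 0 1 -1.3 -3.1 0;0 0 0 1 -1.3 -3.1 0;0 0 0 1 -1.3 -3.1 0;0 0 0 2 -1.3 -3.1 0;0 0 0 2 -1.3 -3.1 0;0 0 0 1 0 0 0;0 0 0 0 0 0 0;0 0 0 0 0 0 0"
}}

```text
time: 1.78
tcp_pos: [0.5219, -0.222, 0.1404]
orientation: [-25.4, 89.9, 170.3]
force: [-0.2, 0.1, 0.3]
width: -0.0002
```

```bash
cat > w.py <<'E'
from h import *
o,p,R=pose(); print(o['time'],p.round(4),o['orientation'].round(2),'F',o['force'].round(2),o['width'],'j',o['joint_positions'].round(1))
for k,q in PAD.items(): print(k,((np.array(q+[.1])-p)@R*100).round(2))
E
python3 w.py; python3 -c "
from h import *
cam('side','side2.png')"
```

```text
1.7833 [ 0.5219 -0.222   0.1404] [-25.39  89.85 170.26] F [-0.19  0.05  0.32] -0.0002337193849786512 j [-28.7   9.3  84.2  -0.   86.7  45.6]
a [  4.07 -31.7   -0.8 ]
b [  4.06 -21.19  -0.79]
c [  4.05 -10.68  -0.78]
d [ 4.04 -0.18 -0.8 ]
```

View pics/side2.png

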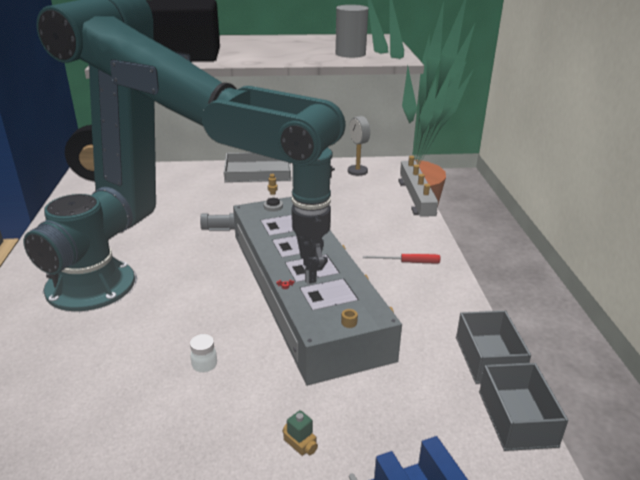

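The finger tip is at about (311,284), directly above pad d at (316,296) and some 40 mm up, as measured. I press d now.

{"op": "step_arm", "data": {
  "targets": "0 0 0 0.8 -0.2 -0.8 0;0 0 0 1 0 0 0;0 0 0 1 0 0 0;0 0 0 0.6 0 0 0;0 0 0 0 0 0 0;0 0 0 0.3 0 0 0;0 0 0 0.3 0 0 0;0 0 0 0.2 0 0 0;0 0 0 0.1 0 0 0;0 0 0 0 0 0 0"
}}

```text
time: 2.67
tcp_pos: [0.5299, -0.2181, 0.0985]
orientation: [106.4, 90.0, -58.0]
force: [-0.7, -0.4, 0.4]
width: 0.0002
```

{"op": "step_arm", "data": {
  "targets": "0 0 0 0.2 0 0 0;0 0 0 0.2 0 0 0;0 0 0 0 0 0 0"
}}

```text
time: 2.92
tcp_pos: [0.5301, -0.218, 0.0942]
orientation: [137.9, 90.0, -26.5]
force: [-0.8, -2.0, 1.5]
width: -0.0001
```

{"op": "step_arm", "data": {
  "targets": "0 0 0 0.3 0 0 0;0 0 0 0.3 0 0 0;0 0 0 0 0 0 0"
}}

```text
time: 3.17
tcp_pos: [0.5296, -0.2178, 0.0875]
orientation: [-32.9, 89.9, 162.7]
force: [0.4, -0.3, 1.1]
width: -0.0004
```

```bash
python3 w.py; python3 -c "
from h import *
c=cam('side'); i=cv2.cvtColor(c['color'],cv2.COLOR_RGB2BGR)[190:390,220:420]
cv2.imwrite('pics/s3.png',cv2.resize(i,(600,600),interpolation=cv2.INTER_CUBIC))"
```

```text
3.1667 [ 0.5296 -0.2178  0.0875] [-32.93  89.95 162.7 ] F [ 0.4  -0.33  1.06] -0.00040599616916601924 j [-28.   11.9  87.3  -0.   80.8  46.3]
a [ -1.23 -31.51   0.07]
b [ -1.24 -21.     0.08]
c [ -1.24 -10.49   0.09]
d [-1.25  0.    0.06]
```

View pics/s3.png

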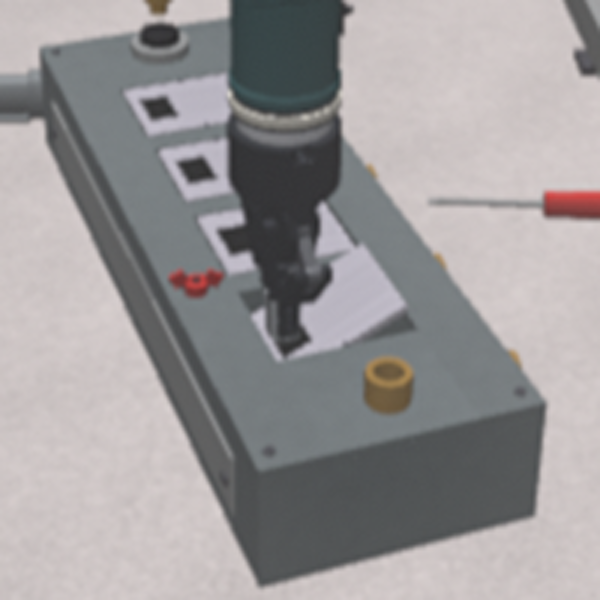

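Flap d rocks: its near half is down and its far edge is raised. I press it further, then go round behind it.

{"op": "step_arm", "data": {
  "targets": "0 0 0 0.3 0 0 0;0 0 0 0.3 0 0 0;0 0 0 0.3 0 0 0;0 0 0 0.2 0 0 0;0 0 0 0 0 0 0"
}}

```text
time: 3.63
tcp_pos: [0.5293, -0.2177, 0.0763]
orientation: [-39.1, 89.9, 156.5]
force: [-0.6, -0.8, 1.4]
width: -0.0001
```

{"op": "step_arm", "data": {
  "targets": "0 0 0 -1 0 0 0;0 0 0 -2 0 0 0;0 0 0 -3 0 0 0;0 0 0 -3 0 0 0;0 0 0 -1 0 0 0;0 0 0 0 0 0 0"
}}

```text
time: 4.13
tcp_pos: [0.5319, -0.2189, 0.1824]
orientation: [136.7, 89.5, -27.7]
force: [0.1, 0.1, -0.3]
width: 0.0002
```

{"op": "step_arm", "data": {
  "targets": "0 0 0 0 0 -2 0;0 0 0 0 0 -3 0;0 0 0 0 0 -3 0;0 0 0 0 0 -1.8 0;0 0 0 0 0 0 0;0 0 0 0 0 0 0"
}}

```text
time: 4.63
tcp_pos: [0.6237, -0.1908, 0.1746]
orientation: [-32.3, 89.7, 163.4]
force: [-0.1, -0.1, 0.3]
width: -0.0001
```

```bash
python3 w.py; python3 - <<'E'
from h import *
c=cam('side'); P=pts(c); i=cv2.cvtColor(c['color'],cv2.COLOR_RGB2BGR)[190:390,220:420]
cv2.imwrite('pics/s4.png',cv2.resize(i,(600,600),interpolation=cv2.INTER_CUBIC))
pin=np.array(PAD['d']+[.1])+.03*rx
Q=(P-pin).reshape(-1,3); x,y,z=Q@rx,Q@ry,Q[:,2]
hsv=cv2.cvtColor(c['color'],cv2.COLOR_RGB2HSV).reshape(-1,3)
m=(abs(x)<.06)&(abs(y)<.035)&(abs(z)<.07)&(hsv[:,2]>150)
print(m.sum(),np.percentile(x[m],[2,98]),np.percentile(z[m],[2,98]),np.degrees(np.arctan(np.polyfit(x[m],z[m],1))))
E
```

```text
4.6333 [ 0.6237 -0.1908  0.1746] [-32.31  89.74 163.39] F [-0.05 -0.14  0.34] -9.743588204992905e-05 j [-22.   19.2  68.2  -0.   92.9  52.3]
a [  7.57 -31.44   9.8 ]
b [  7.55 -20.93   9.82]
c [  7.52 -10.42   9.84]
d [7.5  0.07 9.83]
769 [-0.0295086   0.03770832] [-0.03387669  0.03290612] [43.24809391 -0.22769305]
```

View pics/s4.png

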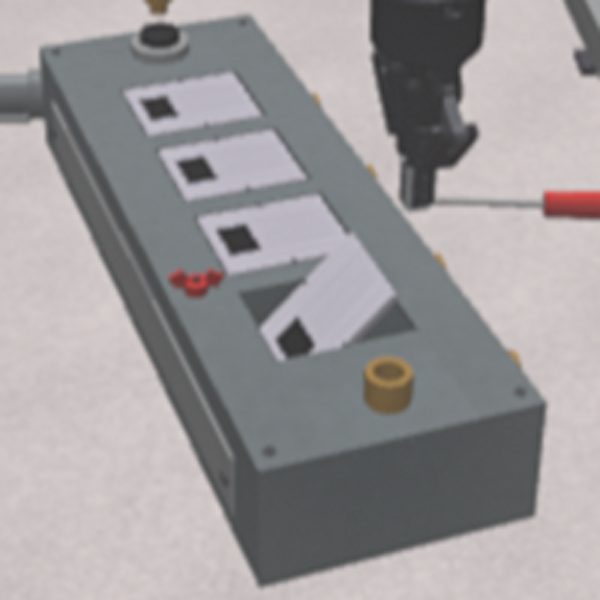

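Flap d now stands at about 45° and the finger is behind it. I lower the finger and push towards the robot.

{"op": "step_arm", "data": {
  "targets": "0 0 0 1.5 0 0 0;0 0 0 2 0 0 0;0 0 0 1.5 0 0 0;0 0 0 1 0 0 0;0 0 0 0 0 0 0;0 0 0 0 0 0 0"
}}

```text
time: 5.18
tcp_pos: [0.6232, -0.1917, 0.1168]
orientation: [-29.1, 89.9, 166.4]
force: [0.3, 0.6, -0.4]
width: -0.0002
```

{"op": "step_arm", "data": {
  "targets": "0 0 0 0 0 0.5 0;0 0 0 0 0 0.5 0;0 0 0 0 0 0.5 0;0 0 0 0 0 0.5 0;0 0 0 0 0 0.5 0;0 0 0 0 0 0.4 0;0 0 0 0 0 0.4 0;0 0 0 0 0 0.4 0;0 0 0 0 0 0.3 0;0 0 0 0 0 0 0"
}}

```text
time: 6.02
tcp_pos: [0.5847, -0.2025, 0.117]
orientation: [-15.6, 89.9, -180.0]
force: [0.4, -0.9, 0.6]
width: 0.0001
```

{"op": "step_arm", "data": {
  "targets": "0 0 0 0 0 0.2 0;0 0 0 0 0 0.2 0;0 0 0 0 0 0.2 0;0 0 0 0 0 0.1 0;0 0 0 0 0 0.1 0;0 0 0 0 0 0 0"
}}

```text
time: 6.52
tcp_pos: [0.5788, -0.2042, 0.1173]
orientation: [172.0, 89.9, 7.6]
force: [4.5, 1.1, -0.6]
width: 0.0001
```

```bash
python3 w.py; cat > fl.py <<'E'
from h import *; import sys
for n in ['side','scene']:
    c=cam(n); P=pts(c)
    pin=np.array(PAD['d']+[.097])+.03*rx
    Q=(P-pin).reshape(-1,3); x,y,z=Q@rx,Q@ry,Q[:,2]
    hsv=cv2.cvtColor(c['color'],cv2.COLOR_RGB2HSV).reshape(-1,3)
    m=(abs(x)<.06)&(abs(y)<.035)&(z<.07)&(z>.008)&(hsv[:,2]>90)&(hsv[:,1]<60)
    if m.sum()>9: print(n,m.sum(),'x',np.percentile(x[m],[5,50,95]).round(4),'ztop',z[m].max().round(4),'lean from vertical',np.degrees(np.arctan(np.polyfit(z[m],x[m],1)[0])))
    i=cv2.cvtColor(c['color'],cv2.COLOR_RGB2BGR); i=i[190:390,220:420] if n=='side' else i[150:350,140:340]
    cv2.imwrite(f'pics/{n}_{sys.argv[1]}.png',cv2.resize(i,(600,600),interpolation=cv2.INTER_CUBIC))
E
python3 fl.py p1
```

```text
6.5167 [ 0.5788 -0.2042  0.1173] [172.    89.87   7.64] F [ 4.48  1.09 -0.55] 0.00010618914042180326 j [-24.8  15.6  79.2   0.1  85.   49.6]
a [  1.71 -31.53   5.17]
b [  1.71 -21.02   5.19]
c [  1.72 -10.51   5.19]
d [ 1.72 -0.01  5.17]
side 329 x [0.002  0.0048 0.0156] ztop 0.0694 lean from vertical 10.858770424388563
scene 11 x [0.0062 0.0294 0.031 ] ztop 0.0598 lean from vertical 64.49200542616519
```

View pics/side_p1.png

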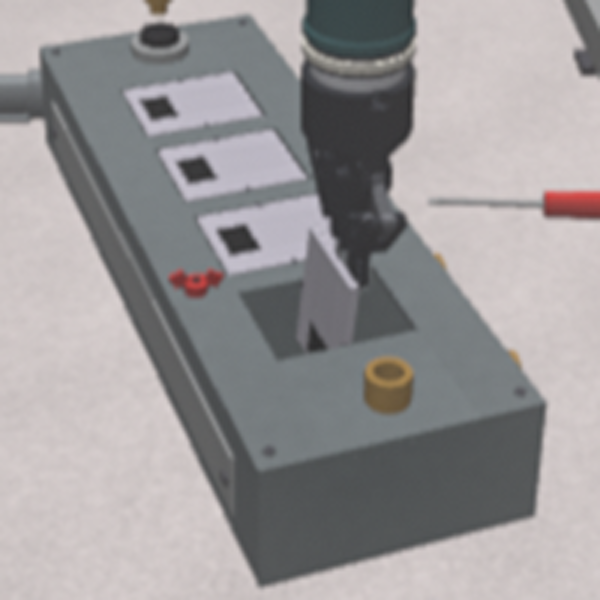

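{"op": "step_arm", "data": {
  "targets": "0 0 0 0 0 0.1 0;0 0 0 0 0 0.1 0;0 0 0 0 0 0 0;0 0 0 0 0 0 0"
}}

```text
time: 6.95
tcp_pos: [0.5787, -0.2042, 0.1174]
orientation: [171.1, 89.6, 6.8]
force: [10.5, 2.1, -2.9]
width: 0.0001
```

The force rose from 4.5 to 10.5 N with no movement, so the flap is at its stop. I retreat straight back, then up.

{"op": "step_arm", "data": {
  "targets": "0 0 0 0 0 -0.3 0;0 0 0 0 0 -0.7 0;0 0 0 0 0 -1.5 0;0 0 0 0 0 -2 0;0 0 0 -1 0 -1 0;0 0 0 -3 0 0 0;0 0 0 -4 0 0 0;0 0 0 -4 0 0 0;0 0 0 -1 0 0 0;0 0 0 0 0 0 0"
}}

```text
time: 7.78
tcp_pos: [0.6305, -0.1911, 0.2538]
orientation: [136.0, 89.4, -28.4]
force: [-0.1, -0.4, 0.2]
width: 0.0002
```

```bash
python3 w.py; python3 fl.py p2
```

```text
7.7833 [ 0.6305 -0.1911  0.2538] [136.03  89.44 -28.36] F [-0.12 -0.36  0.2 ] 0.00018583956734569365 j [-2.180e+01  1.860e+01  5.990e+01 -1.000e-01  1.009e+02  5.260e+01]
a [ 15.09 -31.76  10.63]
b [ 15.16 -21.24  10.63]
c [ 15.23 -10.73  10.63]
d [15.3  -0.24 10.6 ]
side 272 x [0.0018 0.0045 0.0091] ztop 0.0521 lean from vertical 7.47741926981149
scene 89 x [0.0047 0.0077 0.0107] ztop 0.0534 lean from vertical 49.5893345736824
```

View pics/side_p2.png

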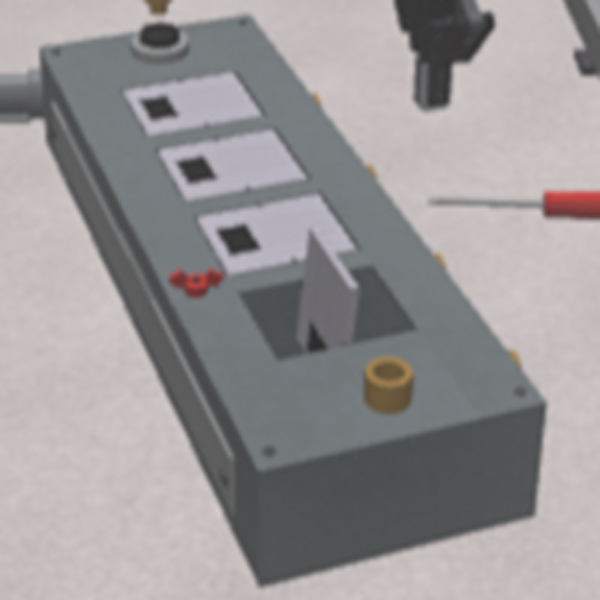

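The flap stands upright with its top edge around (330,260) in the crop, the robot is clear of it, and the nut and coupling have not moved. I hand the job in.

```bash
python3 -c "
from h import *
print(job.finish_job())"
```

```text
the job is handed in; nothing more can be done
None
```

The unlatched flap was d, the rightmost, and I left it standing open against its upright stop. It was the first one I pressed, so I did not press flaps a to c. I pushed its near half down until it stood at about 45°, then pushed its raised far edge towards the robot from behind.

**Stop reached:** during the last push the force rose from 4.5 to 10.5 N with no further movement, so the flap was at its stop.

**Last pictures:** with the arm clear, the side view shows the flap still upright. The side camera's depth readings put it about 7° off vertical; the stop itself is about 5° off. The same fit from the scene camera gave 50°. I set that aside because that camera sees little of the flap's face, but its median point, about 8 mm behind the pin, and top edge, about 53 mm above it, do agree with an upright flap.

**Rest of the scene:** in the last view the wing nut and coupling are where they were. The button, the other three flaps and the screwdriver also look unchanged as far as that view shows them. I did not re-check the parts outside it. I handed in at about 7.9 s with the robot touching nothing.

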